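# Reset the tripped stone polisher

### The arm

A 6-joint arm with a two-finger parallel gripper is mounted at the origin on the work surface. World frame = base frame: x ahead of the robot, y to its left, z up, the work surface at z = 0. Lengths are in m, angles in rad, forces in N, time in s.
With the tool pointing down it reaches from about 0.3 to 0.875 m from the base axis. Payload 6.4 kg.
Tool frame: the origin (TCP) lies on the centre line of the jaws, within the pads' length; the fingertips stand 17 mm ahead of it and the grasp point (between the pads) lies 2 mm behind it; z points along the fingers, y is the line along which they close (so a half turn about z gives the same grasp; the last joint's range is limited). The gripper opens to 88 mm and grips with 3 to 60 N. Pads are 18 mm wide; open, the fingers measure 123 mm over their backs; the gripper's body (75 mm by 187 mm) begins 45 mm behind the grasp point.
Start: joints at [1.067, 0.181, 1.607, -0, 1.354, -0.206], TCP at [0.169, 0.55, 0.229] pointing down, gripper open.
Joint ranges: [-2.99, 2.99], [-0.89, 2.07], [0.3, 2.58], [-1.14, 4.28], [0, 2.63], [-3.12, 3.12]. Speed limits (rad/s): [2.57, 2.57, 3.01, 3.14, 3.14, 3.14].

### API

Orientations are given as [roll, pitch, yaw] about the fixed x, y, z axes, in that order (R = Rz(yaw) Ry(pitch) Rx(roll)).
In Python, from station import sense, capture, sign_off gives the robot as it stands.
- The arm moves only by the tool drive_tool, never from a script. Its argument "series" is a list that holds one entry, the list of rows, each a list of 7 numbers: the shift along the world's x, y, z in m, then the turn, a rotation vector about the world's x, y, z in rad, then the finger opening in m, from 0 to 0.0881. A call has exactly 5 rows; each row is the pose to reach, as a shift and turn from the pose commanded when the call began; what a row does not reach only later rows make up. A row lasts 1/10 s, in which the tool goes at most 50 mm and 8.59 degrees, less where a joint would pass 70% of its speed; a pose out of reach is approached as far as the arm can. A call with a gripper value outside its range is refused whole. The fingers move at their own pace and stop on an object; "force" is the grip in N (left out, the last holds). Time passes only in rows, so rows that repeat a pose let the fingers close, or fill a call up. It gives the time, the measured TCP pose, the force, the opening and the grip force at its end, in the units of the state.
- sense(): the state, without advancing time (a new reading comes with each control period).
- capture(name): name is "side" or "top"; returns a dict with "pixels" (384x512x3 uint8, red, green, blue), "fx", "fy", "cx", "cy" (pixels), "k1" (the pictures are not rectified: a ray, as slopes to the right and down, at radius r is drawn at 1 + k1 r^2 times it, then the intrinsics apply), "rvec" (rotation vector, rad) and "tvec" (3), from world to camera coordinates, as OpenCV has them. Camera axes: x right, y down, z forward; pixel columns grow to the right and rows downward; lengths in m; the calibration is good to about 2 mm. A picture is of the moment at which its call begins. There is no depth.
- sign_off(): hands the job in; it is judged then, once.
The state is a dict: "clock": time; "joint_pos": joint angles; "qvel": joint speeds; "tau": joint torques, N m; "tool_pos": TCP position; "tool_rot": TCP orientation; "wrist_force": force on the tool from outside, world axes, zero at the start; "moment": the same for the moment, N m; "finger_gap": finger opening in m; "grip_force": force on a finger pad.
Only numpy, scipy, OpenCV 4.12 (cv2) and the standard library are available. Lean on these libraries where they do the work, as an engineer would, in place of code of your own. Each camera call takes 0.05 s, during which the arm holds its last target. There are 200 camera calls.

### The job

The stone polisher has tripped. On the yellow control box, push the steel dust cover along its channel with a fingertip until the well is clear, reach down into the well and press the sunken red reset key all the way down for a moment, let it come up again, and then push the cover back so that it lies flat and hides the whole well. The cover is only to be slid, never lifted or tipped out of its channel, and the blue box and everything else on the bench are to be left alone.

Things in the scene. Friction and masses are not known exactly. Their poses are not given: they have to be found in the camera images.
- yellow_box: yellow control box of the stone polisher, fixed to the bench, left or right; 100 (x) x 168 (y) x 60 mm to its flat deck; origin at the centre of its underside, z up. A steel border 7 high edges the deck (10 wide along the long sides, 8 at the ends): a channel 80 wide, 152 long (along y) for the dust cover.
- yellow_cover: loose steel dust cover of the yellow box, 0.25 to 0.5 kg, flat on the deck: plate 74 (x) x 72 (y) x 8 mm, axes as the box's; origin at the centre of its underside. On it a black ridge 50 (x) x 10 (y) x 16 high (top 24 above the deck), centred at y = +22. Starts over the well, up to 7 mm to +y of centred. 1 to 5 N slides it; pushed hard against a stop it tips.
- yellow_well (a point): centre of the mouth of the yellow box's rectangular well, level with the deck: at x 0, y -38 mm of the box. The well is 54 (x) by 44 (y) and 34 deep. A cover pushed 58 or more to the box's +y from centred over the well leaves it clear; the channel's end stops it at about 78
- yellow_key_top (a point): centre of the flat top of the yellow box's round red reset key, 30 dia., sunk in the middle of the well: 24 below the deck, so 36 above the bench when up. Hidden under the cover at the start
- yellow_key (a joint): travel of that key in m: 0 up, 0.006 fully down. A spring pushes it up: it begins to move at about 1.2 N and takes about 4 N to bottom
- blue_box: blue control box of the tile saw, fixed to the bench, left or right; 100 (x) x 168 (y) x 60 mm to its flat deck; origin at the centre of its underside, z up. A steel border 7 high edges the deck (10 wide along the long sides, 8 at the ends): a channel 80 wide, 152 long (along y) for the dust cover. Leave alone.
- blue_cover: loose steel dust cover of the blue box, 0.25 to 0.5 kg, flat on the deck: plate 74 (x) x 72 (y) x 8 mm, axes as the box's; origin at the centre of its underside. On it a black ridge 50 (x) x 10 (y) x 16 high (top 24 above the deck), centred at y = +22. Leave alone.
- blue_key (a joint): travel in m of the blue box's red key, sunk under its cover; not to be pressed
- tin: closed round brass tin, 46 dia. x 56 high, standing between the two boxes; origin at the underside, sizes in mm; loose, to be left alone
- mallet: mason's wooden mallet lying down: head a 56 dia. x 90 cylinder along its y, centred 28 above the bench; round handle reaching to 180 from the origin along its -x; origin at the underside, sizes in mm; loose, to be left alone
- chisel: steel stone chisel lying along its x, about 190 long, 18 thick; origin at the underside, sizes in mm; loose, to be left alone
- whetstone: grey sharpening block 50 x 110 x 22 lying beyond the boxes on the right; origin at the underside, sizes in mm; loose, to be left alone
- marble_offcut: white marble offcut 90 x 120 x 30 lying beyond the boxes; origin at the underside, sizes in mm; loose, to be left alone
- grinding_wheel: grey abrasive wheel, 100 dia., 22 bore, 20 thick, lying flat beyond the boxes; origin at the underside, sizes in mm; loose, to be left alone
Not all that is in view belongs to the job. What is shaped like the yellow_box but green or pink is not meant.

How it is judged:
On the way, in this order (a step that is already met when the one before it is completed fails the run):
1. the yellow box's cover has been slid clear of the well, lying flat in its channel (y of yellow_cover in the frame of yellow_box above 0.017 m and z of yellow_cover in the frame of yellow_box between 0.0575 and 0.0625 m and angle between yellow_cover's own z axis and vertical below 0.05 rad and value of joint yellow_key below 0.0015 m), for 0.1 s.
2. the yellow box's sunken key is pressed fully down (5 of 6 mm) for 0.2 s, with the cover still clear (value of joint yellow_key above 0.005 m and contact force between the fingers and yellow_key above 1 N and y of yellow_cover in the frame of yellow_box above 0.012 m), for 0.2 s.
3. the key is up again and the cover is back over the well (value of joint yellow_key below 0.0015 m and y of yellow_cover in the frame of yellow_box between -0.05 and -0.026 m and x of yellow_cover in the frame of yellow_box between -0.008 and 0.008 m), for 0.2 s.
At the end, for the whole second after the job is handed in: The yellow box's cover lies flat in its channel, at rest, hiding the whole well (its centre within 12 mm of the well's centre along the channel), and the key is up (less than 1.5 mm down) (all of step 3 and z of yellow_cover in the frame of yellow_box between 0.0575 and 0.0625 m and angle between yellow_cover's own z axis and vertical below 0.05 rad and linear speed of yellow_cover below 0.01 m/s); the robot touches nothing.
It fails at once if the yellow cover is lifted (15 mm off the deck) or tipped (0.4 rad) (z of yellow_cover in the frame of yellow_box above 0.075 m or z of yellow_cover in the frame of yellow_box below 0.05 m or angle between yellow_cover's own z axis and vertical above 0.4 rad).
It fails at once if the blue box's key is pressed or its cover is moved 10 mm (value of joint blue_key above 0.002 m or distance of blue_cover from where it was at the start of the episode above 0.01 m).
It fails at once if a thing lying on the bench is moved 20 mm (distance of any of tin, mallet, chisel, whetstone, marble_offcut, grinding_wheel from where it was at the start of the episode above 0.02 m).
It also fails if it takes over 48 s, if anything falls off the work surface, if the arm or the gripper's body presses on something with over 40 N, if the wrist force passes 120 N, or if a joint passes its speed limit or range.

## Working session

There is one attempt and no reset: what is moved stays moved. The work goes in short steps, Python scripts to look and compute and a tool call to move; the robot and the scene stay as the last step left them, time stands still between calls to the robot, and variables do not carry over. Pictures are saved under pics/ and viewed, at most 10 in all, crops included, and the job is handed in when it is done.

Besides the shell and the picture viewer there is one more tool, called after "Request:" as name(argument=value, ...), one argument or row to a line, values as JSON. drive_tool: Moves the arm, as the interface text tells. Its arguments: {"type":"object","properties":{"series":{"type":"array"},"force":{"type":"number"}},"required":["series"]}

```bash
mkdir -p pics
cat > h.py <<'E'
import numpy as np, cv2
from station import sense, capture, sign_off
def ray(c,u,v):
    x=(u-c["cx"])/c["fx"]; y=(v-c["cy"])/c["fy"]; xd,yd=x,y
    for _ in range(20):
        r=x*x+y*y; x,y=xd/(1+c["k1"]*r),yd/(1+c["k1"]*r)
    R=cv2.Rodrigues(np.array(c["rvec"],float))[0]; t=np.array(c["tvec"],float)
    return -R.T@t, R.T@np.array([x,y,1.])
def onz(c,u,v,z):
    o,d=ray(c,u,v); return o+d*(z-o[2])/d[2]
def proj(c,P):
    R=cv2.Rodrigues(np.array(c["rvec"],float))[0]; q=R@np.array(P,float)+np.array(c["tvec"],float)
    x,y=q[:2]/q[2]; s=1+c["k1"]*(x*x+y*y)
    return np.array([c["fx"]*x*s+c["cx"],c["fy"]*y*s+c["cy"]])
def save(c,n): cv2.imwrite("pics/"+n+".png",c["pixels"][:,:,::-1])
E
python3 - <<'E'
from h import *
s=sense();print(s)
for n in("top","side"):
    c=capture(n);save(c,n+"0");print(n,ray(c,c["cx"],c["cy"]),c["k1"],c["fx"])
E
```

```text
{'clock': 0.0, 'joint_pos': array([ 1.06668006e+00,  1.81510445e-01,  1.60799137e+00, -6.36161505e-06,
        1.35383247e+00, -2.06269945e-01]), 'qvel': array([-0.00056306,  0.00104324,  0.00179488,  0.0012933 , -0.00046088,
        0.00013915]), 'tau': array([-7.27659808e-04, -4.33882535e+01, -3.41843712e+01,  7.02392519e-02,
        3.86238168e-02, -1.87195087e-04]), 'tool_pos': array([0.16843515, 0.54919571, 0.22843542]), 'tool_rot': array([-3.13988667e+00, -3.50625313e-04,  2.84374741e+00]), 'wrist_force': array([ 0.35515092, -0.11903912,  0.42153649]), 'moment': array([-0.03052823, -0.03139821,  0.05427021]), 'grip_force': 0.0, 'finger_gap': 0.0881019879937949}
top (array([0.34229298, 0.00419983, 1.21348581]), array([ 0.19973428, -0.00871919, -0.97981131])) -0.10771550231141663 417.9875647730965
side (array([ 0.10366615, -0.62384887,  0.59209248]), array([ 0.49497192,  0.66317925, -0.56142326])) -0.05330733306051865 355.6356471210092
```

View pics/top0.png

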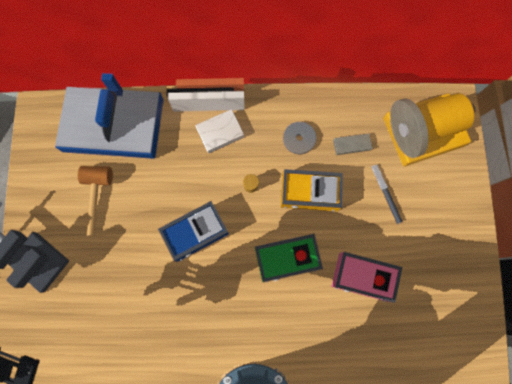

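View pics/side0.png

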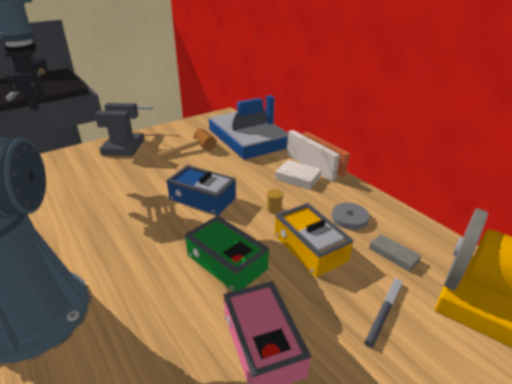

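The top view shows the yellow box at about (312,188), with its cover at the right end and the ridge at about (318,190). The other boxes are blue (195,231), green (290,257) and pink (367,276). Only (312,188) is a yellow box with a cover. The yellow machine at (430,125) is the polisher. I'll confirm with an enlarged crop.

Run:
```python
from h import *
c=capture("top");p=c["pixels"]
cv2.imwrite("pics/crop1.png",cv2.resize(p[160:216,270:354,::-1],None,fx=9,fy=9,interpolation=cv2.INTER_CUBIC))
hsv=cv2.cvtColor(p,cv2.COLOR_RGB2HSV)
m=cv2.inRange(hsv,(20,170,120),(32,255,255));m[:,:270]=0;m[:,350:]=0;m[:160]=0;m[220:]=0
n,l,st,ce=cv2.connectedComponentsWithStats(m);print(st[1:],ce[1:])
for u,v in[(284,170),(342,172),(341,209),(282,206)]:print(onz(c,u,v,.067).round(4))
```

```text
[[286 174  26  27 618]
 [282 177   1   1   1]
 [282 179   1   2   2]
 [282 182   1   2   2]
 [282 185   1   1   1]
 [338 187   1   1   1]
 [281 190   1   1   1]
 [338 190   1   1   1]
 [281 197   1   1   1]
 [337 199   2   4   4]
 [281 200   1   2   2]
 [281 203   4   5  11]
 [286 205   5   3  10]
 [298 205  42   6  98]] [[298.52427184 186.97734628]
 [282.         177.        ]
 [282.         179.5       ]
 [282.         182.5       ]
 [282.         185.        ]
 [338.         187.        ]
 [281.         190.        ]
 [338.         190.        ]
 [281.         197.        ]
 [337.75       200.5       ]
 [281.         200.5       ]
 [282.54545455 205.        ]
 [288.2        205.8       ]
 [318.82653061 207.79591837]]
[ 0.645  -0.1003  0.067 ]
[ 0.6363 -0.2658  0.067 ]
[ 0.5296 -0.2561  0.067 ]
[ 0.5415 -0.091   0.067 ]
```

View pics/crop1.png

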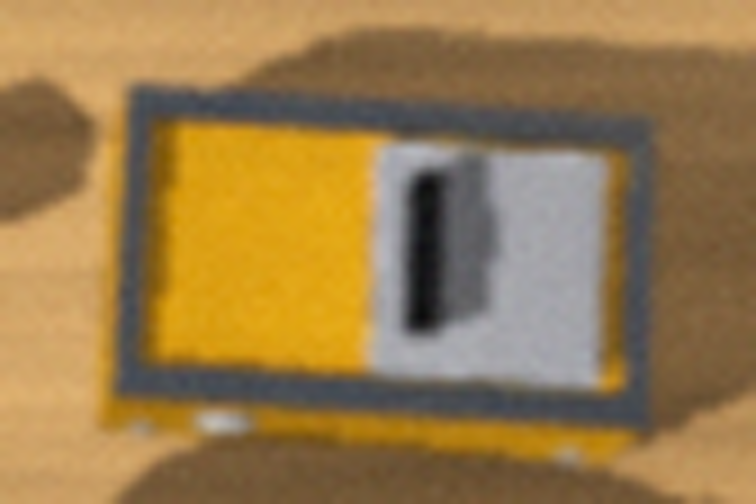

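The crop confirms the yellow box: border corners at (132,88), (652,118), (650,428) and (115,395) in the crop. The ridge is on the open-deck side, so box +y points left in the image. I'll compute the pose from this.

```bash
cat > pose.py <<'E'
from h import *
def up(x,y): return (x+.5)/9-.5+270,(y+.5)/9-.5+160
def boxpose(c,px):
    W=np.array([onz(c,*q,.067)[:2] for q in px])   # order: (+x,+y),(+x,-y),(-x,-y),(-x,+y)
    L=np.array([[.05,.084],[.05,-.084],[-.05,-.084],[-.05,.084]])
    a,b=W-W.mean(0),L
    th=np.arctan2((b[:,0]*a[:,1]-b[:,1]*a[:,0]).sum(),(a*b).sum())
    R=np.array([[np.cos(th),-np.sin(th)],[np.sin(th),np.cos(th)]])
    return W.mean(0),th,np.abs(a-b@R.T).max(),W
E
python3 - <<'E'
from pose import *
c=capture("top")
o,th,r,W=boxpose(c,[up(132,88),up(652,118),up(650,428),up(115,395)])
print(o,th,r,[np.linalg.norm(W[i]-W[i-1]) for i in range(4)])
R=np.array([[np.cos(th),-np.sin(th)],[np.sin(th),np.cos(th)]])
f=lambda x,y,z:(R.T@(onz(c,*up(x,y),z)[:2]-o)).round(4)
print("plate",[f(*q,.068) for q in[(378,145),(607,152),(603,385),(372,370)]],"ridge top",[f(*q,.084) for q in[(413,170),(440,172),(437,332),(405,332)]])
# side-view prediction
s=capture("side");im=s["pixels"].copy()
for x,y,z in[(.05,.084,.067),(.05,-.084,.067),(-.05,-.084,.067),(-.05,.084,.067),(-.05,-.084,0)]:
    q=o+R@[x,y]; u=proj(s,[*q,z]); print(u); cv2.circle(im,tuple(int(round(k*16)) for k in u),16,(0,255,0),-1,cv2.LINE_AA,4)
cv2.imwrite("pics/s1.png",cv2.resize(im[190:290,260:370,::-1],None,fx=6,fy=6,interpolation=cv2.INTER_CUBIC))
print("key",o+R@[0,-.038])
E
```

```text
[ 0.59120664 -0.17939102] -0.0797683179924889 0.0014103639938898432 [np.float64(0.09861195242458282), np.float64(0.1651453181915662), np.float64(0.099626392936827), np.float64(0.16704662966551412)]
plate [array([0.0353, 0.0044]), array([ 0.0376, -0.0682]), array([-0.0373, -0.0683]), array([-0.0368,  0.0041])] ridge top [array([ 0.0238, -0.0045]), array([ 0.0237, -0.0129]), array([-0.0269, -0.0134]), array([-0.0275, -0.0035])]
[306.68867327 202.39012594]
[352.79163627 239.6964666 ]
[318.19024011 255.80101755]
[274.24615198 214.39118439]
[314.8635017  277.77063233]
key [ 0.58817866 -0.21727018]
```

View pics/s1.png

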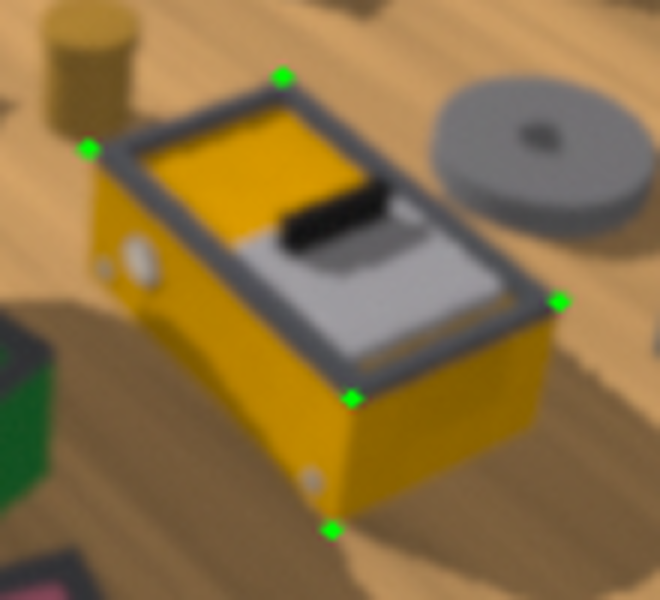

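The projected corners (green) agree with the side view to within a few mm. Pose: origin (0.591, -0.179), yaw -0.08, cover at box y ≈ -0.032. I'll move with the fingers closed and turned so that tool y lies along box x.

Request:
drive_tool(
  series=[
    [[0.021,-0.0385,0,0,0,-0.0677,0],[0.042,-0.077,0,0,0,-0.1353,0],[0.063,-0.1155,0,0,0,-0.203,0],[0.084,-0.154,0,0,0,-0.2706,0],[0.105,-0.192,0,0,0,-0.338,0]],
  ],
  force=20,
)

```text
clock: 0.75
tool_pos: [0.2741, 0.3562, 0.2293]
tool_rot: [3.141, 0.0, 2.504]
wrist_force: [-0.2, 0.8, 0.0]
finger_gap: 0.0505
grip_force: 0.0
```

Request:
drive_tool(
  series=[
    [[0.021,-0.0385,0,0,0,-0.0677,0],[0.042,-0.077,0,0,0,-0.1353,0],[0.063,-0.1155,0,0,0,-0.203,0],[0.084,-0.154,0,0,0,-0.2706,0],[0.105,-0.192,0,0,0,-0.338,0]],
  ],
)

```text
clock: 1.25
tool_pos: [0.3792, 0.1641, 0.2295]
tool_rot: [3.141, 0.0, 2.165]
wrist_force: [0.1, 0.6, -0.1]
finger_gap: 0.0103
grip_force: 0.0
```

Request:
drive_tool(
  series=[
    [[0.021,-0.0385,0,0,0,-0.0677,0],[0.042,-0.077,0,0,0,-0.1353,0],[0.063,-0.1155,0,0,0,-0.203,0],[0.084,-0.154,0,0,0,-0.2706,0],[0.105,-0.192,0,0,0,-0.338,0]],
  ],
)

```text
clock: 1.75
tool_pos: [0.4843, -0.0282, 0.2294]
tool_rot: [3.141, 0.0, 1.827]
wrist_force: [-0.2, -0.1, 0.9]
finger_gap: 0.0004
grip_force: 0.0
```

Request:
drive_tool(
  series=[
    [[0.025,-0.045,0,0,0,-0.085,0],[0.05,-0.09,0,0,0,-0.17,0],[0.075,-0.135,0,0,0,-0.255,0],[0.104,-0.193,0,0,0,-0.339,0],[0.104,-0.193,0,0,0,-0.339,0]],
  ],
)

```text
clock: 2.25
tool_pos: [0.5886, -0.2236, 0.2287]
tool_rot: [3.141, 0.001, 1.485]
wrist_force: [-0.4, 0.3, -0.2]
finger_gap: 0.0004
grip_force: 0.0
```

Request:
drive_tool(
  series=[
    [[0,0,-0.04,0,0,0,0],[0,0,-0.08,0,0,0,0],[0,0,-0.11,0,0,0,0],[0,0,-0.12,0,0,0,0],[0,0,-0.12,0,0,0,0]],
  ],
)

```text
clock: 2.75
tool_pos: [0.5867, -0.2187, 0.1077]
tool_rot: [-3.138, -0.002, 1.491]
wrist_force: [0.2, -0.8, -0.1]
finger_gap: 0.0003
grip_force: 0.0
```

Run:
```python
from h import *
s=capture("side");t=capture("top")
a=cv2.resize(s["pixels"][170:290,260:370,::-1],None,fx=5,fy=5,interpolation=cv2.INTER_CUBIC)
cv2.imwrite("pics/s2.png",a)
print(sense()["tool_pos"])
```

```text
[ 0.58869923 -0.2198134   0.11097581]
```

View pics/s2.png

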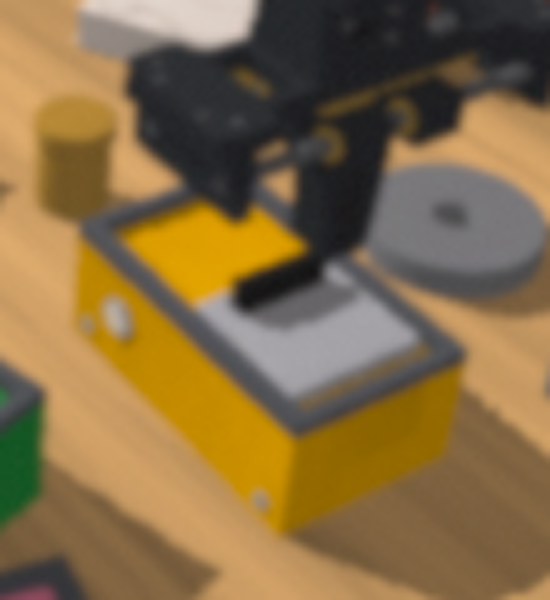

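Run:
```python
from h import *
s=capture("side");st=sense();p=st["tool_pos"]
cr=lambda P:((proj(s,P)-[260,170])*5).round()
bx=np.array([.9968,-.0797,0]);by=np.array([.0797,.9968,0])
for a in(-.0175,.0175):
  for b in(-.009,.009): print("tip",a,b,cr(p+bx*a+by*b-[0,0,.017]))
for a in(-.094,.094):
  for b in(-.0375,.0375): print("body",a,b,cr(p+bx*a+by*b+[0,0,.047]))
print(p,st["tool_rot"])
cv2.imwrite("pics/t2.png",cv2.resize(capture("top")["pixels"][140:230,250:370,::-1],None,fx=6,fy=6,interpolation=cv2.INTER_CUBIC))
```

```text
tip -0.0175 -0.009 [307. 308.]
tip -0.0175 0.009 [281. 285.]
tip 0.0175 -0.009 [368. 282.]
tip 0.0175 0.009 [342. 260.]
body -0.094 -0.0375 [221. 286.]
body -0.094 0.0375 [110. 187.]
body 0.094 -0.0375 [565. 145.]
body 0.094 0.0375 [444.  66.]
[ 0.58905291 -0.219993    0.1115721 ] [3.13847391e+00 1.55864185e-03 1.49094834e+00]
```

View pics/t2.png

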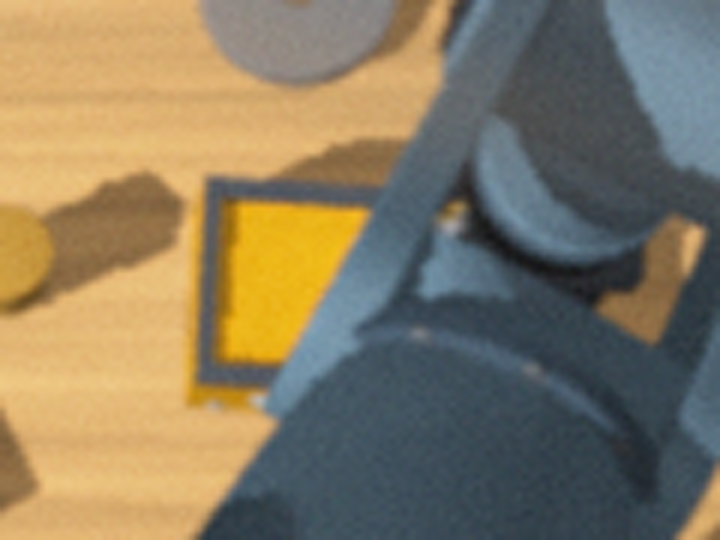

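Run:
```python
from h import *
s=capture("side");st=sense();p=st["tool_pos"];im=cv2.resize(s["pixels"][110:250,250:390],None,fx=4.2,fy=4.2,interpolation=cv2.INTER_CUBIC)
bx=np.array([.9968,-.0797,0]);by=np.array([.0797,.9968,0])
def dot(P,c): cv2.circle(im,tuple(int(k) for k in (proj(s,P)-[250,110])*4.2),3,c,-1)
for z,c in((-.017,(0,255,0)),(.047,(255,0,255))):
  for a in(-.0175,.0175):
    for b in(-.009,.009): dot(p+bx*a+by*b+[0,0,z],c)
for a in(-.094,.094):
  for b in(-.0375,.0375): dot(p+bx*a+by*b+[0,0,.047],(255,255,255))
o=np.array([.5912,-.1794,0])
for a in(-.05,.05):
  for b in(-.084,.084): dot(o+bx*a+by*b+[0,0,.067],(255,0,0))
cv2.imwrite("pics/s3.png",im[:,:,::-1]);print(p,st["clock"])
```

```text
[ 0.58902971 -0.2199664   0.11164503] 3.0
```

View pics/s3.png

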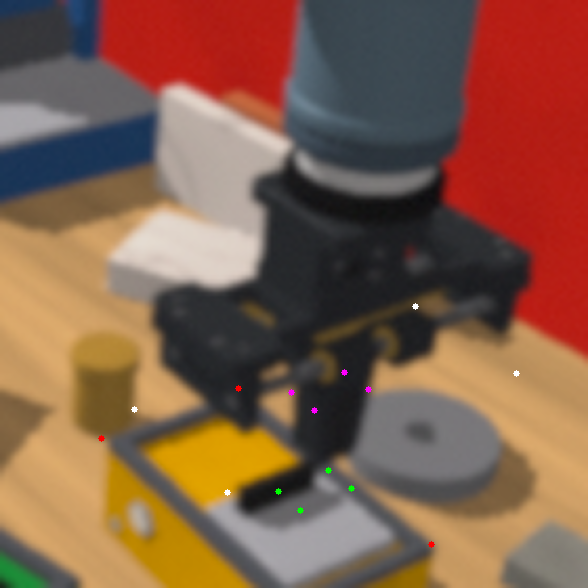

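The reported tip (green) projects about 10 px below the visible fingertip. I have to settle whether that gap is in height or horizontal before I touch anything.

Run:
```python
from h import *
s=capture("side");t=capture("top");p=np.array([.1684,.5492,.2284])
yv=np.array([.293,.956,0]);xv=np.array([-.956,.293,0])
for n,c in(("side",s),("top",t)):
  for sg in(-1,1):
    for h in (.044,.0615): print(n,"tip open",sg,h,proj(c,p+yv*h*sg-[0,0,.017]).round(1))
    for k in(-1,1):print(n,"body",proj(c,p+yv*.0935*sg+xv*k*.0375+[0,0,.047]).round(1))
a=cv2.imread("pics/side0.png")[20:130,0:110];b=cv2.imread("pics/top0.png")[304:384,0:110]
b=cv2.copyMakeBorder(b,0,30,0,0,cv2.BORDER_CONSTANT)
cv2.imwrite("pics/st.png",cv2.resize(np.hstack([a,b]),None,fx=3.6,fy=3.6,interpolation=cv2.INTER_CUBIC))
```

```text
side tip open -1 0.044 [ 37.8 117.4]
side tip open -1 0.0615 [ 36.7 119.6]
side body [42.3 99.7]
side body [ 11.7 103. ]
side tip open 1 0.044 [ 42.6 107. ]
side tip open 1 0.0615 [ 43.5 105.1]
side body [51.9 80.3]
side body [25.6 82.9]
top tip open -1 0.044 [ 38.4 360.4]
top tip open -1 0.0615 [ 45.  362.8]
top body [ 49.7 356.4]
top body [ 39.6 389.1]
top tip open 1 0.044 [  6.  348.3]
top tip open 1 0.0615 [-2.000e-01  3.459e+02]
top body [-22.7 329.2]
top body [-32.4 360.6]
```

View pics/st.png

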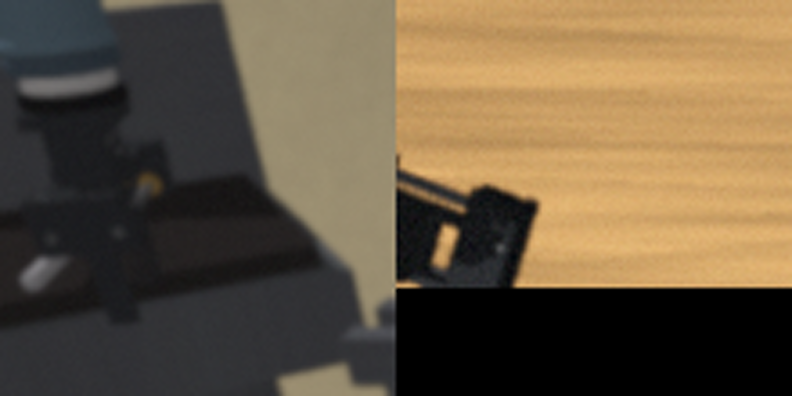

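Both views put the gripper about 30 mm higher than reported. At the start, the top view shows it spread outward by about 10 px, which is a height effect rather than a shift. Touch will settle it, so I'll descend in small steps and watch the force.

Request:
drive_tool(
  series=[
    [[0,0,-0.002,0,0,0,0],[0,0,-0.004,0,0,0,0],[0,0,-0.006,0,0,0,0],[0,0,-0.008,0,0,0,0],[0,0,-0.01,0,0,0,0]],
  ],
)

```text
clock: 3.6
tool_pos: [0.5876, -0.2192, 0.0989]
tool_rot: [-3.141, -0.0, 1.491]
wrist_force: [0.7, 0.5, -0.1]
finger_gap: 0.0006
grip_force: 0.0
```

Request:
drive_tool(
  series=[
    [[0,0,-0.002,0,0,0,0],[0,0,-0.004,0,0,0,0],[0,0,-0.006,0,0,0,0],[0,0,-0.008,0,0,0,0],[0,0,-0.008,0,0,0,0]],
  ],
)

```text
clock: 4.1
tool_pos: [0.5875, -0.2192, 0.0909]
tool_rot: [-3.141, -0.0, 1.491]
wrist_force: [0.7, 0.2, -0.4]
finger_gap: 0.0
grip_force: 0.0
```

Request:
drive_tool(
  series=[
    [[0,0,-0.001,0,0,0,0],[0,0,-0.002,0,0,0,0],[0,0,-0.003,0,0,0,0],[0,0,-0.004,0,0,0,0],[0,0,-0.005,0,0,0,0]],
  ],
)

```text
clock: 4.6
tool_pos: [0.5877, -0.2193, 0.0863]
tool_rot: [3.142, 0.0, 1.491]
wrist_force: [-0.7, 0.0, 0.4]
finger_gap: 0.0006
grip_force: 0.0
```

Request:
drive_tool(
  series=[
    [[0,0,-0.001,0,0,0,0],[0,0,-0.002,0,0,0,0],[0,0,-0.003,0,0,0,0],[0,0,-0.004,0,0,0,0],[0,0,-0.004,0,0,0,0]],
  ],
)

```text
clock: 5.1
tool_pos: [0.5876, -0.2192, 0.0821]
tool_rot: [-3.141, -0.0, 1.491]
wrist_force: [-0.1, -0.6, 0.2]
finger_gap: 0.0003
grip_force: 0.0
```

Run:
```python
from h import *
s=capture("side");st=sense();print(st["tool_pos"],st["wrist_force"],st["clock"])
p=s["pixels"];a=p.max(2)
# print dark (finger) mask around the tip
for v in range(205,240,2): print(v,"".join("#" if a[v,u]<75 else "." for u in range(300,350)))
q=st["tool_pos"]-[0,0,.017]
bx=np.array([.9968,-.0797,0]);by=np.array([.0797,.9968,0])
print([proj(s,q+bx*i*.0175+by*j*.009).round(1) for i in(-1,1) for j in(-1,1)])
print("ridge top",[proj(s,np.array([.5912,-.1794,.084])+bx*i+by*j).round(1) for i in(-.025,.025) for j in(-.015,-.005)])
```

```text
[ 0.58763948 -0.21927389  0.08219185] [0.64198556 0.0231059  0.46544416] 5.15
205 #######################################..#########
207 ######################....############..######....
209 ####################.###...##########.............
211 ########################...#########..............
213 ###################################...............
215 ##########........#################...............
217 #########..........################...............
219 .#######...........###############................
221 ...#####...........###############................
223 .....###........#################.................
225 .......##########################.................
227 ........#######################...................
229 .......###########...########.....................
231 ........#####.....................................
233 ..................................................
235 ..................................................
237 ..................................................
239 ..................................................
[array([319.3, 241.8]), array([314.2, 237.2]), array([331.2, 236.5]), array([326.1, 232.1])]
ridge top [array([308.1, 227.9]), array([305.4, 225.5]), array([325.1, 220.9]), array([322.4, 218.6])]
```

There is no contact at a nominal tip height of 0.065, so the fingers really are about 30 mm higher than reported. I'll keep probing down.

Request:
drive_tool(
  series=[
    [[0,0,-0.003,0,0,0,0],[0,0,-0.006,0,0,0,0],[0,0,-0.009,0,0,0,0],[0,0,-0.012,0,0,0,0],[0,0,-0.014,0,0,0,0]],
  ],
)

```text
clock: 5.65
tool_pos: [0.5875, -0.2192, 0.0678]
tool_rot: [-3.141, -0.0, 1.491]
wrist_force: [-0.8, 0.1, 0.3]
finger_gap: 0.0001
grip_force: 0.0
```

Request:
drive_tool(
  series=[
    [[0,0,-0.001,0,0,0,0],[0,0,-0.002,0,0,0,0],[0,0,-0.003,0,0,0,0],[0,0,-0.004,0,0,0,0],[0,0,-0.005,0,0,0,0]],
  ],
)

```text
clock: 6.15
tool_pos: [0.5877, -0.2193, 0.0633]
tool_rot: [3.141, 0.0, 1.491]
wrist_force: [0.4, 0.2, 0.7]
finger_gap: 0.0005
grip_force: 0.0
```

Run:
```python
from h import *
s=capture("side");st=sense();print(st["tool_pos"],st["wrist_force"],st["clock"])
p=s["pixels"];a=p.max(2)
for v in range(209,249,2): print(v,"".join("#" if a[v,u]<60 else "+" if a[v,u]<90 else "." for u in range(298,350)))
q=st["tool_pos"]-[0,0,.017]
bx=np.array([.9968,-.0797,0]);by=np.array([.0797,.9968,0])
print([proj(s,q+bx*i*.0175+by*j*.009+[0,0,.03]).round(1) for i in(-1,1) for j in(-1,1)])
```

```text
[ 0.58764823 -0.21926261  0.063129  ] [-0.78966943 -0.66980399  0.24161569] 6.2
209 ########################+++++++######+++++#########+
211 ++######################++#############++++########+
213 #+####+++##############++++############++++#######++
215 ###############+.+####+++..+#########++.++##++......
217 ##############+....+++++++.++########+..............
219 ############++++++++#####+++########++..............
221 #############++#####################+...............
223 ###################################+................
225 +###++#############################+........++++++++
227 ...+##############################+++............+++
229 ....+############################+..................
231 ......++++###++++++##############...................
233 ...................++###########+...........+.......
235 +......................+######++..............++....
237 ..+......................++++.................++++..
239 ....++..........................................++++
241 ......++.......................................++###
243 ........++................................+++###+++.
245 ..........++..........................+++###+++.....
247 ............+++....................++++++++.........
[array([319.9, 238. ]), array([314.7, 233.5]), array([331.9, 232.8]), array([326.7, 228.4])]
```

Request:
drive_tool(
  series=[
    [[0,0,-0.001,0,0,0,0],[0,0,-0.002,0,0,0,0],[0,0,-0.003,0,0,0,0],[0,0,-0.004,0,0,0,0],[0,0,-0.004,0,0,0,0]],
  ],
)

```text
clock: 6.7
tool_pos: [0.5877, -0.2193, 0.0592]
tool_rot: [-3.141, -0.0, 1.491]
wrist_force: [-0.3, 0.5, -1.3]
finger_gap: 0.0007
grip_force: 0.0
```

Request:
drive_tool(
  series=[
    [[0,0,-0.0005,0,0,0,0],[0,0,-0.001,0,0,0,0],[0,0,-0.0015,0,0,0,0],[0,0,-0.002,0,0,0,0],[0,0,-0.002,0,0,0,0]],
  ],
)

```text
clock: 7.2
tool_pos: [0.5878, -0.2193, 0.059]
tool_rot: [-3.141, 0.0, 1.491]
wrist_force: [-4.9, 2.2, 12.7]
finger_gap: 0.0003
grip_force: 6.1
```

Contact came at tool z ≈ 0.059. That is the plate at 0.068, so the tip is really at tool z + 0.009, and I'll use that for heights. I'll rise 5.5 mm and start the push.

Request:
drive_tool(
  series=[
    [[0,0,0.0055,0,0,0,0],[0,0,0.0055,0,0,0,0],[0.0008,0.01,0.0055,0,0,0,0],[0.0013,0.016,0.0055,0,0,0,0],[0.0018,0.022,0.0055,0,0,0,0]],
  ],
)

```text
clock: 7.7
tool_pos: [0.5894, -0.1968, 0.0625]
tool_rot: [-3.141, 0.0, 1.491]
wrist_force: [0.4, -2.4, -0.9]
finger_gap: 0.0004
grip_force: 1.0
```

Request:
drive_tool(
  series=[
    [[0.0004,0.005,0,0,0,0,0],[0.0008,0.01,0,0,0,0,0],[0.0012,0.015,0,0,0,0,0],[0.0016,0.02,0,0,0,0,0],[0.0016,0.02,0,0,0,0,0]],
  ],
)

```text
clock: 8.2
tool_pos: [0.5911, -0.1763, 0.0628]
tool_rot: [-3.141, -0.001, 1.491]
wrist_force: [-0.3, 1.1, -0.6]
finger_gap: 0.0002
grip_force: 0.0
```

```bash
cat > cov.py <<'E'
from h import *
o=np.array([.5912,-.1794,0]);bx=np.array([.9968,-.0797,0]);by=np.array([.0797,.9968,0])
def look(n=None):
    s=capture("side");st=sense();p=st["tool_pos"]-o
    print("t",st["clock"],"box x,y",(p@bx).round(4),(p@by).round(4),"z",p[2].round(4),"F",st["wrist_force"].round(1))
    # grey plate mask inside the channel, mapped to box y at plate top
    hsv=cv2.cvtColor(s["pixels"],cv2.COLOR_RGB2HSV)
    for X in(-.033,-.02,.0,.02,.033):
        r=""
        for y in np.arange(-.076,.077,.004):
            u=proj(s,o+bx*X+by*y+[0,0,.064]);h,S,V=hsv[int(round(u[1])),int(round(u[0]))]
            r+="R" if S>150 and(h<10 or h>170) and V>70 else "Y" if S>150 and V>90 else "G" if S<70 and V>110 else "k" if V<70 else "."
        print(X,r)
    if n: cv2.imwrite("pics/"+n+".png",cv2.resize(s["pixels"][170:290,260:370,::-1],None,fx=5,fy=5,interpolation=cv2.INTER_CUBIC))
E
python3 -c "
from cov import *
look('s5')"
```

```text
t 8.25 box x,y -0.0002 0.0028 z 0.0628 F [ 0.4  0.5 -0.3]
-0.033 k.YYYYYYYGGGGGGGGGGGGGGGGGGG.YYYYYYYY..
-0.02 .YYYYRRRk.GGGGGGGGGGGGGGGGGG.YYkkkkkkkk
0.0 YYYYYkkkk.GGGGGGG....kkkkkkkkkYYYYYY.kk
0.02 .YYYkkkkk...........kkkkkkkkkkkkYYYY.kk
0.033 .YYYYYYYY......GGGGGG..kkkkkkkkkkkkkkkk
```

View pics/s5.png

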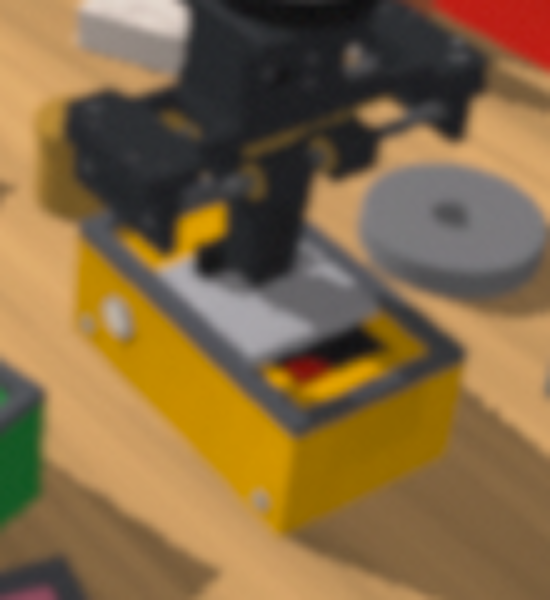

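The cover is sliding: its -y edge is now at about box y -0.041, and the red key is starting to show at crop (305,368). I'll push it another 34 mm.

Request:
drive_tool(
  series=[
    [[0.0005,0.007,0,0,0,0,0],[0.0011,0.014,0,0,0,0,0],[0.0017,0.021,0,0,0,0,0],[0.0022,0.028,0,0,0,0,0],[0.0027,0.034,0,0,0,0,0]],
  ],
)

```text
clock: 8.75
tool_pos: [0.594, -0.1427, 0.063]
tool_rot: [3.141, 0.0, 1.491]
wrist_force: [0.4, -3.4, 0.8]
finger_gap: 0.0005
grip_force: 1.4
```

Request:
drive_tool(
  series=[
    [[0,0,0,0,0,0,0],[0,0,0,0,0,0,0],[0,-0.005,0,0,0,0,0],[-0.0006,-0.008,0.01,0,0,0,0],[-0.0006,-0.008,0.03,0,0,0,0]],
  ],
)

```text
clock: 9.25
tool_pos: [0.5918, -0.1516, 0.0919]
tool_rot: [-3.138, -0.001, 1.49]
wrist_force: [0.2, 0.6, 0.3]
finger_gap: 0.0002
grip_force: 0.0
```

```bash
python3 -c "
from cov import *
look()"
```

```text
t 9.3 box x,y 0.0013 0.027 z 0.0967 F [ 2.4 -0.3  2.1]
-0.033 .YYYYYYYYYYYYYYYY.GGGGGGGGGGGGGGGGGGGG.
-0.02 .YYYYRRRkkkkk.YYY.GGGGGGGGGGGGGGGGGGGG.
0.0 YYYYYkkkkkkkk.YYY.GGGGGGGGGGGG...kkkkkk
0.02 YYYY.kkkkkkkk.YYYYGGGGGGGGGGG.....kkkkk
0.033 .YYYYYYYYYYYYYYYYYGGGGGGGGGGG.GGG.kkkkk
```

The cover is clear, with its edge at box y -0.007, so the cover is at about +0.029. Next I'll move over the key.

Request:
drive_tool(
  series=[
    [[-0.002,-0.025,0,0,0,0,0],[-0.004,-0.05,0,0,0,0,0],[-0.0053,-0.0663,0,0,0,0,0],[-0.0053,-0.0663,0,0,0,0,0],[-0.0053,-0.0663,-0.008,0,0,0,0]],
  ],
)

```text
clock: 9.8
tool_pos: [0.5886, -0.218, 0.0856]
tool_rot: [3.14, 0.0, 1.49]
wrist_force: [0.5, -0.6, 0.2]
finger_gap: 0.0003
grip_force: 0.0
```

Request:
drive_tool(
  series=[
    [[0,0,-0.01,0,0,0,0],[0,0,-0.02,0,0,0,0],[0,0,-0.03,0,0,0,0],[0,0,-0.04,0,0,0,0],[0,0,-0.045,0,0,0,0]],
  ],
)

```text
clock: 10.3
tool_pos: [0.5872, -0.2168, 0.0381]
tool_rot: [-3.14, -0.001, 1.491]
wrist_force: [-0.9, -0.2, -0.3]
finger_gap: 0.0007
grip_force: 0.0
```

Request:
drive_tool(
  series=[
    [[0,0,-0.002,0,0,0,0],[0,0,-0.004,0,0,0,0],[0,0,-0.006,0,0,0,0],[0,0,-0.008,0,0,0,0],[0,0,-0.009,0,0,0,0]],
  ],
)

```text
clock: 10.8
tool_pos: [0.588, -0.2177, 0.0309]
tool_rot: [3.141, 0.0, 1.491]
wrist_force: [0.7, -0.2, -0.2]
finger_gap: 0.0005
grip_force: 0.0
```

```bash
python3 -c "
from cov import *
look('s6')"
```

```text
t 10.85 box x,y -0.0003 -0.0383 z 0.0307 F [-0.6  0.2  0.4]
-0.033 .YYYYYYYYYYYYYYkkkkkkkkkkkkkkkkkkkkkkkk
-0.02 .YYY.kkkkkkkkkY.kkkkkkkkkkkkkkkkkkkkkkk
0.0 .YYYkkkkkkkkkkkkk...kkkkkkkkkkkkkkkkkkk
0.02 .YYYkk...kkkkkk....kkkkkkkkkkk.kkkkkkkk
0.033 .YYYYYYYYYYYkkkkkkkk.kkkkkkkkkkkkkkkkkk
```

View pics/s6.png

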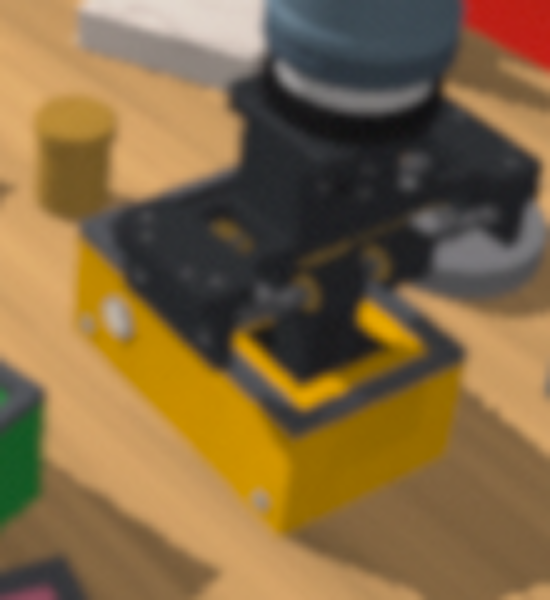

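The picture shows the finger down in the well at crop (310,360), clear of the walls. I'll press with small steps.

Request:
drive_tool(
  series=[
    [[0,0,-0.001,0,0,0,0],[0,0,-0.002,0,0,0,0],[0,0,-0.003,0,0,0,0],[0,0,-0.004,0,0,0,0],[0,0,-0.005,0,0,0,0]],
  ],
)

```text
clock: 11.35
tool_pos: [0.5879, -0.2176, 0.0258]
tool_rot: [-3.142, 0.0, 1.491]
wrist_force: [-1.2, 0.9, 0.8]
finger_gap: 0.0007
grip_force: 0.8
```

Request:
drive_tool(
  series=[
    [[0,0,-0.001,0,0,0,0],[0,0,-0.002,0,0,0,0],[0,0,-0.003,0,0,0,0],[0,0,-0.003,0,0,0,0],[0,0,-0.003,0,0,0,0]],
  ],
)

```text
clock: 11.85
tool_pos: [0.5879, -0.2176, 0.0229]
tool_rot: [3.142, 0.0, 1.491]
wrist_force: [-1.0, 0.2, 3.0]
finger_gap: 0.0009
grip_force: 1.5
```

Request:
drive_tool(
  series=[
    [[0,0,-0.001,0,0,0,0],[0,0,-0.002,0,0,0,0],[0,0,-0.003,0,0,0,0],[0,0,-0.003,0,0,0,0],[0,0,-0.003,0,0,0,0]],
  ],
)

```text
clock: 12.35
tool_pos: [0.588, -0.2176, 0.0209]
tool_rot: [-3.142, 0.0, 1.491]
wrist_force: [-4.1, 1.9, 10.9]
finger_gap: 0.0004
grip_force: 5.7
```

Request:
drive_tool(
  series=[
    [[0,0,0,0,0,0,0],[0,0,0,0,0,0,0],[0,0,0,0,0,0,0],[0,0,0,0,0,0,0],[0,0,0,0,0,0,0]],
  ],
)

```text
clock: 12.85
tool_pos: [0.588, -0.2177, 0.0209]
tool_rot: [-3.142, 0.0, 1.491]
wrist_force: [-3.6, 3.1, 11.7]
finger_gap: 0.0007
grip_force: 5.7
```

It bottomed at z 0.0209 with about 11 N, held for more than 0.5 s. Next I'll rise and cross to the far side of the ridge.

Request:
drive_tool(
  series=[
    [[0,0,0.02,0,0,0,0],[0,0,0.05,0,0,0,0],[0,0,0.085,0,0,0,0],[0,0,0.09,0,0,0,0],[0,0,0.09,0,0,0,0]],
  ],
)

```text
clock: 13.35
tool_pos: [0.5888, -0.2181, 0.1109]
tool_rot: [3.139, 0.001, 1.491]
wrist_force: [-0.3, 0.1, -0.1]
finger_gap: 0.0006
grip_force: 0.0
```

Request:
drive_tool(
  series=[
    [[0.0024,0.03,0,0,0,0,0],[0.0048,0.06,0,0,0,0,0],[0.0072,0.09,0,0,0,0,0],[0.0093,0.117,0,0,0,0,0],[0.0093,0.117,0,0,0,0,0]],
  ],
)

```text
clock: 13.85
tool_pos: [0.5957, -0.0969, 0.1072]
tool_rot: [-3.138, -0.002, 1.494]
wrist_force: [-0.1, 0.3, -0.3]
finger_gap: 0.0006
grip_force: 0.0
```

```bash
python3 -c "
from cov import *
look()"
```

```text
t 13.9 box x,y -0.0017 0.0808 z 0.1076 F [ 0.9 -0.2 -0.1]
-0.033 .YYYYYYYYYYYYYYYY.GGGGGGGGGGGGGGGGGGGG.
-0.02 .YYYYRRRkkkkk.YYY.GGGGGGGGGGGGGGGGGGGG.
0.0 .YYYkkkkkkkkk.YYY.GGGGGGGGGGGG...kkkkkk
0.02 .YYYkkk...kk.YYYYYGGGGGGGGGGG....kkkkkk
0.033 .YYYYYYYYYYYYYYYYYG...........G.GG.kkkk
```

Request:
drive_tool(
  series=[
    [[0,0,-0.015,0,0,0,0],[0,0,-0.03,0,0,0,0],[0,0,-0.042,0,0,0,0],[0,0,-0.047,0,0,0,0],[0,0,-0.047,0,0,0,0]],
  ],
)

```text
clock: 14.4
tool_pos: [0.5961, -0.1008, 0.061]
tool_rot: [-3.139, -0.001, 1.49]
wrist_force: [-1.1, -0.1, 0.1]
finger_gap: 0.0005
grip_force: 0.0
```

Request:
drive_tool(
  series=[
    [[-0.0004,-0.005,0,0,0,0,0],[-0.0008,-0.01,0,0,0,0,0],[-0.0012,-0.015,0,0,0,0,0],[-0.0018,-0.022,0,0,0,0,0],[-0.0024,-0.03,0,0,0,0,0]],
  ],
)

```text
clock: 14.9
tool_pos: [0.5952, -0.1308, 0.0635]
tool_rot: [3.141, -0.0, 1.491]
wrist_force: [0.2, 4.2, 3.6]
finger_gap: 0.0004
grip_force: 2.2
```

Request:
drive_tool(
  series=[
    [[-0.0006,-0.008,0,0,0,0,0],[-0.0012,-0.016,0,0,0,0,0],[-0.0019,-0.024,0,0,0,0,0],[-0.0024,-0.03,0,0,0,0,0],[-0.0027,-0.034,0,0,0,0,0]],
  ],
)

```text
clock: 15.4
tool_pos: [0.592, -0.1653, 0.0628]
tool_rot: [-3.142, -0.0, 1.49]
wrist_force: [0.3, 4.4, 3.6]
finger_gap: 0.0003
grip_force: 2.2
```

```bash
python3 -c "
from cov import *
look()"
```

```text
t 15.45 box x,y -0.0003 0.0136 z 0.0628 F [1.1 0.9 1. ]
-0.033 k.Y.......GGGGGGGGGGGGGYYYYYYYYYYYYYY..
-0.02 kYY...GGGGGGGGGGGGGG.GGGYYYYYYYYYYYkkkk
0.0 .YYY..GGGGGGGGGG....kkkkk.YYYYYYYYYYYY.
0.02 .YYY...............kkkkkkkkkkkkkkkk.Y.k
0.033 .YYY.............GGG.kkkkkkkkkkkkkkkkkk
```

The cover is at about -0.0225, so 13 mm more puts it at about -0.0355. Then I'll back off and lift.

Request:
drive_tool(
  series=[
    [[-0.0003,-0.004,0,0,0,0,0],[-0.0006,-0.008,0,0,0,0,0],[-0.0008,-0.011,0,0,0,0,0],[-0.001,-0.013,0,0,0,0,0],[-0.001,-0.013,0,0,0,0,0]],
  ],
)

```text
clock: 15.95
tool_pos: [0.591, -0.1781, 0.0627]
tool_rot: [-3.141, 0.0, 1.491]
wrist_force: [0.7, 1.1, 1.9]
finger_gap: 0.0003
grip_force: 0.6
```

Request:
drive_tool(
  series=[
    [[0.0004,0.005,0,0,0,0,0],[0.0008,0.01,0,0,0,0,0],[0.0008,0.012,0.02,0,0,0,0],[0.0008,0.03,0.06,0,0,0,0],[0.0008,0.06,0.1,0,0,0,0]],
  ],
)

```text
clock: 16.45
tool_pos: [0.5912, -0.118, 0.163]
tool_rot: [-3.14, 0.0, 1.489]
wrist_force: [1.0, -0.0, -0.3]
finger_gap: 0.001
grip_force: 0.0
```

Request:
drive_tool(
  series=[
    [[-0.02,0.045,0.01,0,0,0,0],[-0.04,0.09,0.02,0,0,0,0],[-0.05,0.13,0.02,0,0,0,0],[-0.05,0.16,0.02,0,0,0,0],[-0.05,0.16,0.02,0,0,0,0]],
  ],
)

```text
clock: 16.95
tool_pos: [0.5412, 0.0459, 0.1831]
tool_rot: [3.141, -0.001, 1.495]
wrist_force: [0.4, -1.1, 0.1]
finger_gap: 0.0001
grip_force: 0.0
```

```bash
python3 -c "
from cov import *
look()
c=capture('top');p=c['pixels'];hsv=cv2.cvtColor(p,cv2.COLOR_RGB2HSV)
for X in(-.03,0,.03):
  P=[o+bx*X+by*y+[0,0,.064] for y in np.arange(-.08,.08,.003)]
  print(''.join('Y' if hsv[v,u,1]>150 else 'k' if hsv[v,u,2]<60 else 'G' if hsv[v,u,2]>115 else '.' for u,v in (np.round(proj(c,q)).astype(int) for q in P)))
"
```

```text
t 17.0 box x,y -0.0673 0.2188 z 0.183 F [ 0.6 -0.6 -0.1]
-0.033 ..GGGGGGGGGGGGGGGGGGYYYYYYYYYYYYYYYYY..
-0.02 ..GGGGGGG........k..YYYYYYYYYYYYYYYYYYk
0.0 ................kkkkkYYYYYYYYYYYYYYYYY.
0.02 ......GG........kkkkkYYYYYYYYYYYYYYYYYk
0.033 .....GGG.........kkkk.YYYYYYYYYYYYYYYY.
..GGGGGGGGGGGGGGGGGGGGGGGGGGYYYYYYYYYYYYYYYYYYYYYYYY..
kk...................kk.G.GYYYYYYYYYYYYYYYYYYYYYYYYYY.
...G...GGG.................YYYYYYYYYYYYYYYYYYYYYYYYY..
```

The +y edge of the cover is at about box y 0.000 in both views. That puts it at about -0.036, square, with no well showing. The robot is clear.

```bash
python3 -c "
from station import *
print(sign_off())"
```

```text
the job is handed in; nothing more can be done
None
```

I slid the yellow box's cover clear, pressed the reset key fully down and let it go, then slid the cover back over the well, about 2 mm from centred; the job was handed in after about 17 s, with no verdict shown.

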